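# Lever open the damp chest and hold its slab lid up

### The job

The potter needs both hands free to reach into the damp clay chest: with a fingertip push the yellow paddle so that the safety stop swings fully out from under the lever, then press the lever's red pad gently all the way down onto its rubber rest so that the heavy slab lid rises. The program finishes while holding: keep the pad pressed down and the lid up at the end. Only push and press, never lift the lever out of its slots, and leave the mug, jar, bowl and brush where they are.

Things in the scene. Friction and masses are not known exactly. Their poses are not given: they have to be found in the camera images.
- press_pad (a point): Middle of the top of the red pad on the lever's long end: what is pressed. Pad 70 mm along the lever, 60 across, 8 thick, 250 mm from the pivot. At rest 212 mm above the table (lever sloping up 0.30 rad), fully down about 64 mm (bar on its rubber-topped rest); it swings in an arc about lever_pivot. At rest: x level from pad to chest, y to the paddle side, z up.
- lever_pivot (a point): Axis of the lever's steel cross pin, 125 mm above the table, in two open-topped slots of a dark steel fulcrum (56 mm wide over all, 142 mm high). The bar (28 mm wide, 12 thick) runs 245 mm from here under the pad, and 85 mm the other way to a steel nose under the lid's lip. Axes as press_pad. The pin must stay in its slots.
- stop_pivot (a point): Top of the upright axis of the yellow safety stop, 136 mm above the table: 110 mm from lever_pivot towards the pad and 55 mm to the side. Does not turn: x level from pad to chest, y from the lever to the paddle side, z up.
- stop_paddle (a point): Centre of the yellow upright paddle on the stop's tail, 85 mm from stop_pivot. Paddle 14 mm thick, 50 long along the tail, 55 high (112 to 167 mm above the table). x is the normal of its face, the way to push (at first towards the chest); y along the tail, away from the axis. It travels in a level circle about stop_pivot.
- stop (a joint): Swing of the stop, rad: 0 to 0.2 at the start (its 63 mm arm lies crosswise under the lever, top 135 mm above the table, and blocks it), 1.4 at its far end (arm beside the lever). Grows as the paddle is pushed towards the chest, clockwise from above; clear of the lever above about 1.15. Light friction (1 N at the paddle) keeps it where it is left.
- lid (a joint): Opening of the slab lid in rad: 0 shut, about 0.22 with the lever fully down. The lid falls shut when the lever is let go. Holding it takes about 2 to 6 N down on the pad.
- lid_front (a point): Middle of the front edge of the grey slab lid (235 mm front to back, 270 mm wide, 20 mm thick, 2 to 3.4 kg), 125 mm above the table when shut; it faces the lever. The lid lies on a wooden chest 200 x 260 x 112 mm, hinged along the far edge. Nothing to be done to it directly.
- lever: The whole wooden lever, 340 mm long, loose, 0.35 kg; its origin is at lever_pivot and its x axis as for press_pad. Only to be pressed.
- mug: Bystander: blue mug, 80 mm across, 90 mm high, handle on its y side; origin under its centre.
- jar: Bystander: white jar with green cap, 66 mm across, 100 mm high; origin under its centre.
- bowl: Bystander: dark wooden bowl, 110 mm across, 50 mm high; origin under its centre.
- brush: Bystander: flat brush lying on the table, about 200 mm long along its x axis; origin under its middle.

How it is judged (in metres and radians):
On the way, in this order (a step that is already met when the one before it is completed fails the run):
1. the safety stop is swung out from under the lever (value of joint stop above 1.15 rad and value of joint lid below 0.1 rad), for 0.2 s.
2. the lever is pressed down and the lid is up (value of joint lid above 0.17 rad and contact force between the fingers and lever above 1 N), for 0.2 s.
At the end, for the whole second after the job is handed in: Through the last second the fingers still push on the lever (over 1 N), its pad is below 90 mm (fully down: 64 mm), the lid stands still above 0.17 rad (full lift about 0.22), the stop is swung beyond 1.15 rad and the lever's pin lies in its slots (all of step 2 and value of joint lid below 0.3 rad and value of joint stop above 1.15 rad and height (world z) of press_pad below 0.09 m and not (velocity of joint lid above 0.1 rad/s) and not (velocity of joint lid below -0.1 rad/s) and height (world z) of lever_pivot below 0.135 m); the arm keeps its last pose, push and grip.
It fails at once if the lever is lifted: its pin rises more than 12 mm out of the slots (height (world z) of lever_pivot above 0.137 m).
It fails at once if the lid is thrown up or dropped faster than 1 rad/s (velocity of joint lid above 1 rad/s or velocity of joint lid below -1 rad/s).
It fails at once if the mug, jar, bowl or brush is moved by more than 20 mm (distance of any of mug, jar, bowl, brush from where it was at the start of the episode above 0.02 m).
It also fails if it takes over 48 s, if anything falls off the work surface, if the arm or the gripper's body presses on something with over 40 N, if the wrist force passes 120 N, or if a joint passes its speed limit or range.

### The arm

A 6-joint arm with a two-finger parallel gripper is mounted at the origin on the work surface. World frame = base frame: x ahead of the robot, y to its left, z up, the work surface at z = 0. Lengths are in m, angles in degrees, forces in N, time in s.
With the tool pointing down it reaches from about 0.4 to 0.825 m from the base axis. Payload 7 kg.
Tool frame: the origin (TCP) lies between the finger pads; the fingertips stand 11 mm ahead of it and the grasp point (between the pads) lies 8 mm behind it (r.tcp_to_tips is the distance from the TCP to the fingertips, in m); x points along the fingers, y is the direction in which the jaws open and shut, and the axes are right-handed (so a half turn about x gives the same grasp; the last joint's range is limited). The gripper opens to 88 mm and grips with 3 to 60 N. Pads are 19 mm wide; open, the fingers measure 130 mm over their backs; the gripper's body (78 mm by 193 mm) begins 47 mm behind the grasp point.
Start: joints at [-49.784, 20.546, 0.682, 0, -70.136, -16.507], TCP at [0.271, -0.618, 0.238] pointing down, gripper open.
Joint ranges: [-176.03, 176.03], [-82.01, 121.73], [-58.28, 71.71], [-173.87, 95.51], [-174.79, -0.11], [-173.66, 173.66]. Speed limits (degrees/s): [136.94, 136.94, 172.46, 180, 180, 180].

### API

Orientations are given as [roll, pitch, yaw] about the fixed x, y, z axes, in that order (R = Rz(yaw) Ry(pitch) Rx(roll)).
In Python, from plant import r gives the robot as it stands.
- The arm moves only by the tool arm_command, never from a script. Its argument "plan" is a list of rows, each an object of numbers: "dx", "dy", "dz": the shift along the tool's x, y, z each as a share of 0.02 m, from -1 to 1; "wx", "wy", "wz": the turn, a rotation vector about the tool's x, y, z each as a share of 0.08 rad, from -1 to 1. In form: [{"dx": .., "dy": .., "dz": .., "wx": .., "wy": .., "wz": ..}, ...]. A call has 1 to 20 rows; each row shifts and turns the pose as measured when the row begins, along the tool's axes as they then stand; what a row does not reach is not made up. A row lasts 1/12 s, in which the tool goes at most 41.7 mm and 7.16 degrees, less where a joint would pass 70% of its speed; a pose out of reach is approached as far as the arm can. A call with a number of a shift or a turn outside -1 to 1 is refused whole. A call with a gripper value outside its range is refused whole. "fingers" is the closure, from -1 (fully open) to 1 (shut), so that 0 is half open, set as the call begins (left out, the last holds). The fingers move at their own pace and stop on an object; "force" is the grip in N (left out, the last holds). Time passes only in rows, so rows that do not move let the fingers close. It gives the time, the measured TCP pose, the force and the opening at its end, in the units of the state.
- r.get_state(): the state, without advancing time (a new reading comes with each control period).
- r.capture(name): name is "scene" or "top"; returns (picture, depth): 420x560x3 uint8, red, green, blue; 420x560 float32, m along the optical axis (not along the pixel's ray), 0 where there is no reading.
- r.camera_model(name): a dict with "vertical_fov" (degrees; the focal length in pixels is half the picture's height over the tangent of half this angle, whatever the lens; pixels are square), "cx", "cy" (the principal point, pixels), "R" (3x3) and "t" (3): a world point X has camera coordinates R X + t. Camera axes: x right, y down, z forward; pixel columns grow to the right and rows downward; lengths in m; the calibration is good to about 2 mm. A picture is of the moment at which its call begins. camera_model takes no time and is no camera call.
- r.close_job(): hands the job in, once; it reports no verdict.
Trained networks look in the newest picture that a camera, given by its name, has taken for a name from the list of things; names that differ only in an ending like _2 or _b are one class to them, and where a whole thing is asked for, a point or a joint stands for the part that bears it (a point fixed in the world has none). Each returns a list of dicts, best first, with "score" (0 to 1); they miss things now and then, are a little off and sometimes report something else, mostly with a low value. They report only what shows in the picture. A call takes as long as a camera call.
- r.cut_out(camera, query): "mask" (420x560 bool, what is visible of it) and "bbox" ([left, top, width, height] in pixels, round what is visible of it).
- r.spot_point(camera, query): "centre" ([column, row] in pixels: a listed point, or the origin of a listed thing).
The state is a dict: "time_s": time; "joints": joint angles; "qd": joint speeds; "joint_torque": joint torques, N m; "tcp_pos": TCP position; "eef_rot": TCP orientation; "contact_force": force on the tool from outside, world axes, zero at the start; "moment": the same for the moment, N m; "gripper_width": finger opening in m.
Only numpy, scipy, OpenCV 4.12 (cv2) and the standard library are available. Lean on these libraries where they do the work, as an engineer would, in place of code of your own. Each camera call takes 0.05 s, during which the arm holds its last target.

## Working session

There is one attempt and no reset: what is moved stays moved. The work goes in short steps, Python scripts to look and compute and a tool call to move; the robot and the scene stay as the last step left them, time stands still between calls to the robot, and variables do not carry over. Pictures are saved under pics/ and viewed, and the job is handed in when it is done.

Besides the shell and the picture viewer there is one more tool, called by a JSON object that holds its "op" and its "data". arm_command: Moves the arm, as the interface text tells. Shift numbers are shares of 0.02 m and turn numbers shares of 0.08 rad, none past 1 either way. Its arguments: {"type":"object","properties":{"plan":{"type":"array","items":{"type":"object","properties":{"dx":{"type":"number"},"dy":{"type":"number"},"dz":{"type":"number"},"wx":{"type":"number"},"wy":{"type":"number"},"wz":{"type":"number"}}}},"fingers":{"type":"number"},"force":{"type":"number"}},"required":["plan"]}

```bash
mkdir -p pics; ls; cat > h.py <<'E'
import numpy as np,cv2
from plant import r
def cam(n):
    m=r.camera_model(n);f=210/np.tan(np.radians(m['vertical_fov'])/2);return m,f
def ray_z(n,uv,z):
    m,f=cam(n);R=np.array(m['R']);t=np.array(m['t'])
    d=R.T@np.array([(uv[0]-m['cx'])/f,(uv[1]-m['cy'])/f,1]);c=-R.T@t
    return c+d*(z-c[2])/d[2]
def proj(n,X):
    m,f=cam(n);p=np.array(m['R'])@np.array(X)+np.array(m['t']);return p[:2]/p[2]*f+[m['cx'],m['cy']]
def back(n,uv,d):
    m,f=cam(n);p=np.array([(uv[0]-m['cx'])/f,(uv[1]-m['cy'])/f,1])*d
    return np.array(m['R']).T@(p-np.array(m['t']))
E
python3 - <<'E'
from h import *
Z=dict(press_pad=.212,lever_pivot=.125,stop_pivot=.136,stop_paddle=.1395,lid_front=.125,mug=0,jar=0,bowl=0,brush=0)
for n in('scene','top'):
    p,d=r.capture(n);cv2.imwrite(f'pics/{n}0.png',p[:,:,::-1]);np.save(n+'_d.npy',d)
    print(n,r.camera_model(n))
    for q in Z:
        l=r.spot_point(n,q)
        for e in l[:2]:
            uv=e['centre'];print(q,round(e['score'],2),np.round(uv,1),ray_z(n,uv,Z[q]).round(3),back(n,uv,d[int(uv[1]),int(uv[0])]).round(3))
print(r.get_state())
E
```

```text
pics
scene {'vertical_fov': 51.482553148934066, 'cx': 278.7665466703279, 'cy': 210.525033268071, 'R': array([[-0.26044512,  0.96535414, -0.01611613],
       [ 0.59225753,  0.14655932, -0.79230763],
       [-0.76249548, -0.21589756, -0.60990891]]), 't': array([ 0.1088686 , -0.25312508,  1.50780177])}
press_pad 0.84 [362.4 182.1] [0.556 0.221 0.212] [0.56  0.221 0.215]
lever_pivot 0.89 [257.4 189. ] [ 0.514 -0.025  0.125] [ 0.525 -0.021  0.134]
lever_pivot 0.66 [261.4 192.4] [ 0.525 -0.012  0.125] [ 0.542 -0.006  0.137]
stop_pivot 0.76 [296.7 205. ] [0.568 0.084 0.136] [0.567 0.084 0.136]
stop_pivot 0.65 [164.1 277.3] [ 0.843 -0.102  0.136] [ 0.765 -0.16   0.042]
stop_paddle 0.84 [273.8 227.9] [0.661 0.057 0.139] [0.688 0.065 0.163]
lid_front 0.69 [234.1 181. ] [ 0.494 -0.091  0.125] [ 0.509 -0.085  0.136]
mug 0.59 [163.3 279.4] [ 0.736 -0.185  0.   ] [ 0.767 -0.162  0.037]
jar 0.77 [425.  267.4] [0.553 0.385 0.   ] [0.589 0.379 0.033]
bowl 0.68 [246.9 305.4] [0.761 0.023 0.   ] [0.766 0.025 0.007]
brush 0.89 [368.2 305.3] [0.698 0.271 0.   ] [0.716 0.27  0.021]
brush 0.3 [261.1 188.5]
[... 1054 characters left out ...]
 [0.693 0.264 0.   ] [0.689 0.26  0.026]
{'time_s': 1.0, 'joints': array([-4.97853418e+01,  2.05446577e+01,  6.82920960e-01, -1.26488329e-03,
       -7.01358659e+01, -1.65075176e+01]), 'qd': array([-0.00066885,  0.05508023, -0.01321694, -0.08223066, -0.04807808,
       -0.07486679]), 'joint_torque': array([-7.85628854e-04, -5.82389939e+01,  2.93302721e+01,  7.00268313e+00,
        1.25312142e-02, -3.81516685e-06]), 'tcp_pos': array([ 0.2713827 , -0.61802322,  0.23758381]), 'eef_rot': array([-47.10024432,  89.99732372, -23.39353347]), 'contact_force': array([-0.79642505,  0.5235355 ,  0.36018209]), 'moment': array([-0.01769685, -0.02062266, -0.00987381]), 'gripper_width': 0.08740505140460167}
```

View pics/scene0.png

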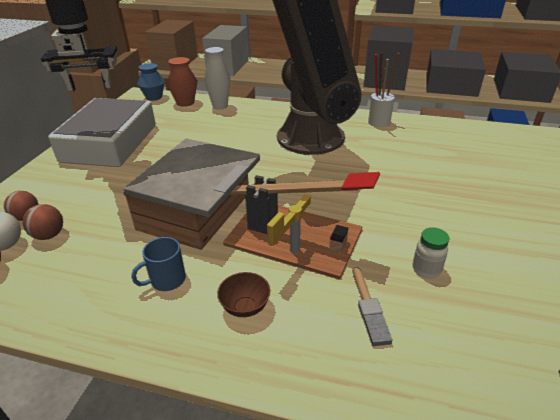

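View pics/top0.png

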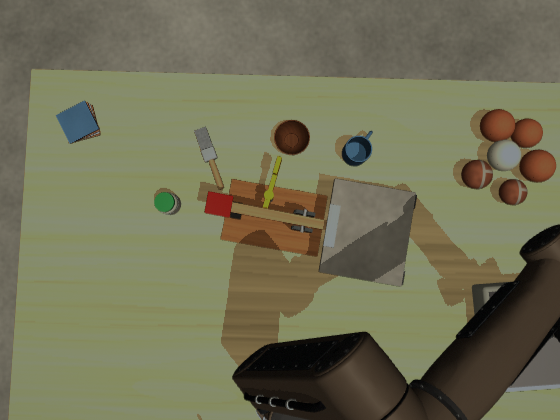

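The top view shows the red pad at (220,205), stop pivot at (268,198), paddle at (277,162) and the fulcrum at (303,221). The chest is to the right. The network points agree with the given heights and offsets. Next I'll work out the tool axes.

```bash
cat >> h.py <<'E'
from scipy.spatial.transform import Rotation as Ro
def show(tgt=None,ydir=None):
    s=r.get_state();R=Ro.from_euler('xyz',s['eef_rot'],degrees=True).as_matrix()
    print('t',s['time_s'],'tcp',s['tcp_pos'].round(4),'F',s['contact_force'].round(1),'w',round(s['gripper_width'],4));print(R.round(3))
    if tgt is not None: print('shift tool (units of 20mm)',(R.T@(np.array(tgt)-s['tcp_pos'])/.02).round(2))
    if ydir is not None:
        v=R.T@np.append(ydir,0); a=np.arctan2(v[2],v[1]);
        print('wx rot units',a/.08, 'alt',(a-np.sign(a)*np.pi)/.08)
E
python3 - <<'E'
from h import *
show([.68,-.1,.26],[-.12,-.993])
# lever axis from masks
d=np.load('top_d.npy')
P=np.array([.540,.212]);Q=np.array([.515,-.012]);L=np.array([.505,-.075])
print((Q-P)/np.linalg.norm(Q-P),(L-P)/np.linalg.norm(L-P))
E
```

```text
t 1.0 tcp [ 0.2714 -0.618   0.2376] F [-0.8  0.5  0.4] w 0.0874
[[ 0.    -0.402  0.916]
 [-0.     0.916  0.402]
 [-1.    -0.     0.   ]]
shift tool (units of 20mm) [-1.12 15.5  29.12]
wx rot units -32.59462173352313 alt 6.675286436349287
[-0.11091847 -0.99382951] [-0.12105438 -0.99264588]
```

{"op": "arm_command", "data": {"plan": [{"wx": 0.8, "dx": -0.1}, {"wx": 0.8, "dx": -0.1}, {"wx": 0.8, "dx": -0.1}, {"wx": 0.8, "dx": -0.1}, {"wx": 0.8, "dx": -0.1}, {"wx": 0.8, "dx": -0.1}, {"wx": 0.8, "dx": -0.1}, {"wx": 0.8, "dx": -0.1}, {"wx": 0.3, "dx": -0.1}, {}, {}], "fingers": 1, "force": 20}}

```text
schema error: expected keys dx, dy, dz, wx, wy, wz
```

```bash
python3 -c "
from h import *
show([.69,-.1,.26],[-.12,-.993])"
```

```text
t 1.0 tcp [ 0.2714 -0.618   0.2376] F [-0.8  0.5  0.4] w 0.0874
[[ 0.    -0.402  0.916]
 [-0.     0.916  0.402]
 [-1.    -0.     0.   ]]
shift tool (units of 20mm) [-1.12 15.3  29.58]
wx rot units -32.59462173352313 alt 6.675286436349287
```

All six keys are needed.

{"op": "arm_command", "data": {"plan": [{"dx": -0.1, "dy": 0, "dz": 0, "wx": 0.8, "wy": 0, "wz": 0}, {"dx": -0.1, "dy": 0, "dz": 0, "wx": 0.8, "wy": 0, "wz": 0}, {"dx": -0.1, "dy": 0, "dz": 0, "wx": 0.8, "wy": 0, "wz": 0}, {"dx": -0.1, "dy": 0, "dz": 0, "wx": 0.8, "wy": 0, "wz": 0}, {"dx": -0.1, "dy": 0, "dz": 0, "wx": 0.8, "wy": 0, "wz": 0}, {"dx": -0.1, "dy": 0, "dz": 0, "wx": 0.8, "wy": 0, "wz": 0}, {"dx": -0.1, "dy": 0, "dz": 0, "wx": 0.8, "wy": 0, "wz": 0}, {"dx": -0.1, "dy": 0, "dz": 0, "wx": 0.8, "wy": 0, "wz": 0}, {"dx": -0.1, "dy": 0, "dz": 0, "wx": 0.3, "wy": 0, "wz": 0}, {"dx": 0, "dy": 0, "dz": 0, "wx": 0, "wy": 0, "wz": 0}], "fingers": 1, "force": 20}}

```text
time_s: 1.83
tcp_pos: [0.2713, -0.6179, 0.2561]
eef_rot: [129.5, 90.0, 121.0]
contact_force: [-0.2, -0.1, -0.3]
gripper_width: 0.0267
```

```bash
python3 -c "
from h import *
show([.69,-.1,.26],[-.12,-.993])"
```

```text
t 1.8333 tcp [ 0.2713 -0.6179  0.2561] F [-0.2 -0.1 -0.3] w 0.0267
[[-0.     0.148  0.989]
 [ 0.     0.989 -0.148]
 [-1.     0.    -0.   ]]
shift tool (units of 20mm) [-0.19 28.71 16.86]
wx rot units 38.91201266805045 alt -0.3578955018219643
```

{"op": "arm_command", "data": {"plan": [{"dx": 0, "dy": 0.8, "dz": 0.8, "wx": 0, "wy": 0, "wz": 0}, {"dx": 0, "dy": 0.8, "dz": 0.8, "wx": 0, "wy": 0, "wz": 0}, {"dx": 0, "dy": 0.8, "dz": 0.8, "wx": 0, "wy": 0, "wz": 0}, {"dx": 0, "dy": 0.8, "dz": 0.8, "wx": 0, "wy": 0, "wz": 0}, {"dx": 0, "dy": 0.8, "dz": 0.8, "wx": 0, "wy": 0, "wz": 0}, {"dx": 0, "dy": 0.8, "dz": 0.8, "wx": 0, "wy": 0, "wz": 0}, {"dx": 0, "dy": 0.8, "dz": 0.8, "wx": 0, "wy": 0, "wz": 0}, {"dx": 0, "dy": 0.8, "dz": 0.8, "wx": 0, "wy": 0, "wz": 0}, {"dx": 0, "dy": 0.8, "dz": 0.8, "wx": 0, "wy": 0, "wz": 0}, {"dx": 0, "dy": 0.8, "dz": 0.8, "wx": 0, "wy": 0, "wz": 0}, {"dx": 0, "dy": 0.8, "dz": 0.8, "wx": 0, "wy": 0, "wz": 0}, {"dx": 0, "dy": 0.8, "dz": 0.8, "wx": 0, "wy": 0, "wz": 0}, {"dx": 0, "dy": 0.8, "dz": 0.8, "wx": 0, "wy": 0, "wz": 0}, {"dx": 0, "dy": 0.8, "dz": 0.8, "wx": 0, "wy": 0, "wz": 0}, {"dx": 0, "dy": 0.8, "dz": 0.8, "wx": 0, "wy": 0, "wz": 0}, {"dx": 0, "dy": 0.8, "dz": 0.8, "wx": 0, "wy": 0, "wz": 0}, {"dx": 0, "dy": 0.8, "dz": 0.8, "wx": 0, "wy": 0, "wz": 0}, {"dx": 0, "dy": 0.8, "dz": 0.8, "wx": 0, "wy": 0, "wz": 0}, {"dx": 0, "dy": 0.8, "dz": 0.8, "wx": 0, "wy": 0, "wz": 0}, {"dx": 0, "dy": 0.8, "dz": 0.8, "wx": 0, "wy": 0, "wz": 0}]}}

```text
time_s: 3.5
tcp_pos: [0.6454, -0.3349, 0.2542]
eef_rot: [153.0, 89.9, 145.5]
contact_force: [-0.2, -1.5, 0.3]
gripper_width: 0.0006
```

```bash
python3 -c "
from h import *
show([.668,.135,.26],[-.12,-.993])"
```

```text
t 3.5 tcp [ 0.6454 -0.3349  0.2542] F [-0.2 -1.5  0.3] w 0.0006
[[-0.001  0.131  0.991]
 [ 0.001  0.991 -0.131]
 [-1.     0.    -0.001]]
shift tool (units of 20mm) [-0.28 23.44 -1.96]
wx rot units 39.12640876031344 alt -0.1434994095589781
```

{"op": "arm_command", "data": {"plan": [{"dx": 0, "dy": 1, "dz": 0, "wx": 0, "wy": 0, "wz": 0}, {"dx": 0, "dy": 1, "dz": 0, "wx": 0, "wy": 0, "wz": 0}, {"dx": 0, "dy": 1, "dz": 0, "wx": 0, "wy": 0, "wz": 0}, {"dx": 0, "dy": 1, "dz": 0, "wx": 0, "wy": 0, "wz": 0}, {"dx": 0, "dy": 1, "dz": 0, "wx": 0, "wy": 0, "wz": 0}, {"dx": 0, "dy": 1, "dz": 0, "wx": 0, "wy": 0, "wz": 0}, {"dx": 0, "dy": 1, "dz": 0, "wx": 0, "wy": 0, "wz": 0}, {"dx": 0, "dy": 1, "dz": 0, "wx": 0, "wy": 0, "wz": 0}, {"dx": 0, "dy": 1, "dz": 0, "wx": 0, "wy": 0, "wz": 0}, {"dx": 0, "dy": 1, "dz": 0, "wx": 0, "wy": 0, "wz": 0}, {"dx": 0, "dy": 1, "dz": 0, "wx": 0, "wy": 0, "wz": 0}, {"dx": 0, "dy": 1, "dz": 0, "wx": 0, "wy": 0, "wz": 0}, {"dx": 0, "dy": 1, "dz": 0, "wx": 0, "wy": 0, "wz": 0}, {"dx": 0, "dy": 1, "dz": 0, "wx": 0, "wy": 0, "wz": 0}, {"dx": 0, "dy": 1, "dz": 0, "wx": 0, "wy": 0, "wz": 0}, {"dx": 0, "dy": 1, "dz": 0, "wx": 0, "wy": 0, "wz": 0}, {"dx": 0, "dy": 1, "dz": -0.2, "wx": 0, "wy": 0, "wz": 0}, {"dx": 0, "dy": 1, "dz": -0.2, "wx": 0, "wy": 0, "wz": 0}, {"dx": 0, "dy": 1, "dz": -0.2, "wx": 0, "wy": 0, "wz": 0}, {"dx": 0, "dy": 1, "dz": -0.2, "wx": 0, "wy": 0, "wz": 0}]}}

```text
time_s: 5.17
tcp_pos: [0.6808, 0.0841, 0.248]
eef_rot: [178.3, 89.7, 172.2]
contact_force: [0.1, -0.5, 0.2]
gripper_width: 0.0006
```

```bash
python3 -c "
from h import *
show([.668,.135,.26],[-.12,-.993])"
```

```text
t 5.1667 tcp [0.6808 0.0841 0.248 ] F [ 0.1 -0.5  0.2] w 0.0006
[[-0.006  0.107  0.994]
 [ 0.001  0.994 -0.107]
 [-1.     0.    -0.006]]
shift tool (units of 20mm) [-0.59  2.46 -0.91]
wx rot units -39.10211238679933 alt 0.16779578307308807
```

{"op": "arm_command", "data": {"plan": [{"dx": 0, "dy": 0.9, "dz": -0.3, "wx": 0, "wy": 0, "wz": 0}, {"dx": 0, "dy": 0.8, "dz": -0.3, "wx": 0, "wy": 0, "wz": 0}, {"dx": 0, "dy": 0.7, "dz": -0.3, "wx": 0, "wy": 0, "wz": 0}, {"dx": 0.3, "dy": 0, "dz": 0, "wx": 0, "wy": 0, "wz": 0}, {"dx": 0.8, "dy": 0, "dz": 0, "wx": 0, "wy": 0, "wz": 0}, {"dx": 0.8, "dy": 0, "dz": 0, "wx": 0, "wy": 0, "wz": 0}, {"dx": 0.8, "dy": 0, "dz": 0, "wx": 0, "wy": 0, "wz": 0}, {"dx": 0.8, "dy": 0, "dz": 0, "wx": 0, "wy": 0, "wz": 0}, {"dx": 0.8, "dy": 0, "dz": 0, "wx": 0, "wy": 0, "wz": 0}, {"dx": 0, "dy": 0, "dz": 0, "wx": 0, "wy": 0, "wz": 0}]}}

```text
time_s: 6.0
tcp_pos: [0.6662, 0.1408, 0.1582]
eef_rot: [154.6, 89.7, 149.2]
contact_force: [-0.7, -0.3, -0.2]
gripper_width: 0.0003
```

```bash
python3 - <<'E'
from h import *
show([.668,.135,.146],[-.12,-.993])
for n in('scene','top'):
    p,d=r.capture(n);cv2.imwrite(f'pics/{n}1.png',p[:,:,::-1])
E
```

```text
t 6.0 tcp [0.6662 0.1408 0.1582] F [-0.7 -0.3 -0.2] w 0.0003
[[-0.004  0.093  0.996]
 [ 0.002  0.996 -0.093]
 [-1.     0.002 -0.004]]
shift tool (units of 20mm) [ 0.61 -0.28  0.12]
wx rot units -38.93631459965749 alt 0.3335935702149184
```

View pics/scene1.png

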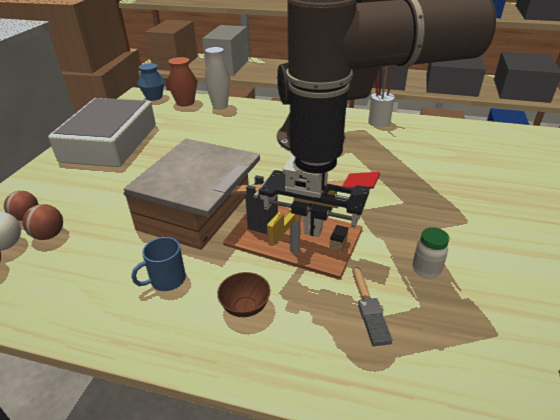

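View pics/top1.png

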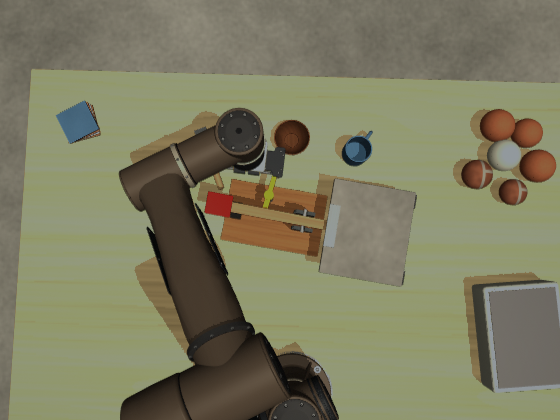

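The scene view has the closed fingers at about (313,215). They stand on the pad side of the yellow paddle at (275,230), clear of the lever. I'll lower them and start the push.

{"op": "arm_command", "data": {"plan": [{"dx": 0.4, "dy": 0, "dz": 0.2, "wx": 0, "wy": 0, "wz": 0}, {"dx": 0.2, "dy": -0.4, "dz": 0.2, "wx": 0, "wy": 0, "wz": 0}, {"dx": 0, "dy": -0.5, "dz": 0.1, "wx": 0, "wy": 0, "wz": 0}, {"dx": 0, "dy": -0.5, "dz": 0, "wx": 0, "wy": 0, "wz": 0}, {"dx": 0, "dy": -0.5, "dz": 0, "wx": 0, "wy": 0, "wz": 0}, {"dx": 0, "dy": -0.5, "dz": 0, "wx": 0, "wy": 0, "wz": 0}, {"dx": 0, "dy": -0.5, "dz": 0, "wx": 0, "wy": 0, "wz": 0}, {"dx": 0, "dy": -0.5, "dz": -0.1, "wx": 0, "wy": 0, "wz": 0}, {"dx": 0, "dy": -0.5, "dz": -0.1, "wx": 0, "wy": 0, "wz": 0}, {"dx": 0, "dy": -0.5, "dz": -0.1, "wx": 0, "wy": 0, "wz": 0}, {"dx": 0, "dy": 0, "dz": 0, "wx": 0, "wy": 0, "wz": 0}]}}

```text
time_s: 7.02
tcp_pos: [0.6658, 0.043, 0.1539]
eef_rot: [41.3, 89.4, 36.0]
contact_force: [0.6, -0.2, 0.1]
gripper_width: 0.0004
```

```bash
python3 - <<'E'
from h import *
show([.637,.024,.146],[-.12,-.993])
for n in('scene','top'):
    p,d=r.capture(n);cv2.imwrite(f'pics/{n}2.png',cv2.resize(p[120:270,170:400,::-1],None,fx=3,fy=3))
E
```

```text
t 7.0167 tcp [0.6658 0.043  0.1539] F [ 0.6 -0.2  0.1] w 0.0004
[[ 0.008  0.094  0.996]
 [ 0.006  0.996 -0.094]
 [-1.     0.007  0.008]]
shift tool (units of 20mm) [ 0.38 -1.08 -1.35]
wx rot units -38.93870621977102 alt 0.3312019501013952
```

View pics/scene2.png

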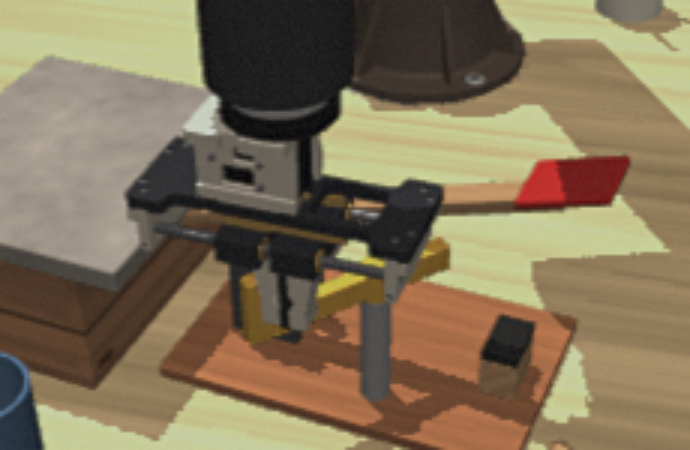

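View pics/top2.png

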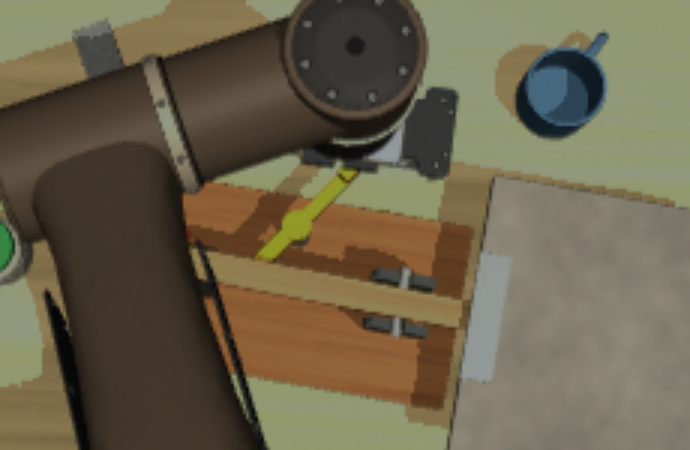

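The stop has turned to about 0.75 rad and its tail now runs diagonally. I'll carry on around the arc.

{"op": "arm_command", "data": {"plan": [{"dx": 0.2, "dy": -0.5, "dz": -0.3, "wx": 0, "wy": 0, "wz": 0}, {"dx": 0.2, "dy": -0.5, "dz": -0.4, "wx": 0, "wy": 0, "wz": 0}, {"dx": 0, "dy": -0.4, "dz": -0.5, "wx": 0, "wy": 0, "wz": 0}, {"dx": 0, "dy": -0.3, "dz": -0.5, "wx": 0, "wy": 0, "wz": 0}, {"dx": 0, "dy": -0.2, "dz": -0.5, "wx": 0, "wy": 0, "wz": 0}, {"dx": 0, "dy": -0.1, "dz": -0.5, "wx": 0, "wy": 0, "wz": 0}, {"dx": 0, "dy": 0, "dz": -0.3, "wx": 0, "wy": 0, "wz": 0}, {"dx": 0, "dy": 0, "dz": 0, "wx": 0, "wy": 0, "wz": 0}]}}

```text
time_s: 7.78
tcp_pos: [0.6048, 0.0085, 0.1447]
eef_rot: [21.0, 88.7, 16.0]
contact_force: [1.7, 1.7, -1.6]
gripper_width: 0.0002
```

```bash
python3 - <<'E'
from h import *
show([.605,.010,.146],[-.12,-.993])
for n in('scene','top'):
    p,d=r.capture(n);cv2.imwrite(f'pics/{n}3.png',cv2.resize(p[120:270,170:400,::-1],None,fx=3,fy=3))
E
```

```text
t 7.7833 tcp [0.6048 0.0085 0.1447] F [ 1.7  1.7 -1.6] w 0.0002
[[ 0.022  0.088  0.996]
 [ 0.006  0.996 -0.088]
 [-1.     0.008  0.022]]
shift tool (units of 20mm) [-0.07  0.08  0.01]
wx rot units -38.86705317310009 alt 0.4028549967723227
```

View pics/scene3.png

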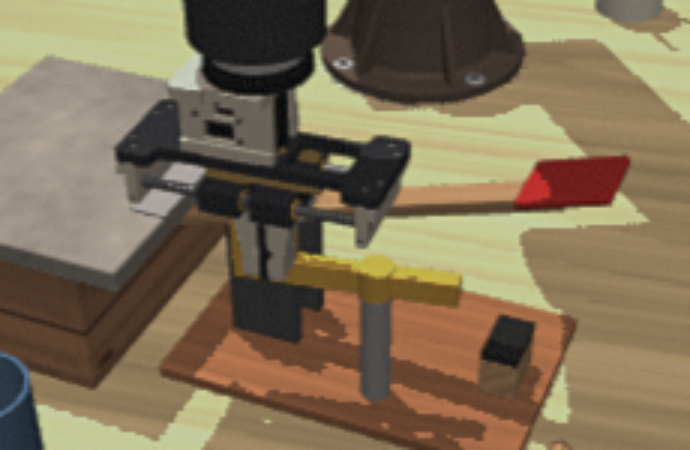

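View pics/top3.png

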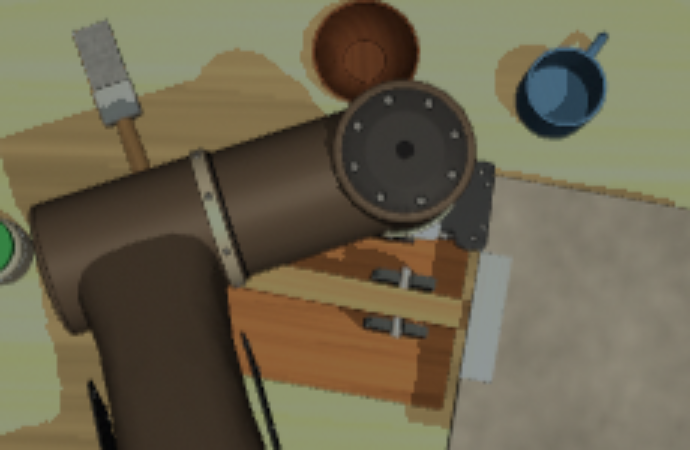

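The tail and arm now lie nearly parallel to the lever. I'll nudge a little further and then measure the angle.

{"op": "arm_command", "data": {"plan": [{"dx": 0, "dy": 0, "dz": -0.3, "wx": 0, "wy": 0, "wz": 0}, {"dx": 0, "dy": 0, "dz": -0.3, "wx": 0, "wy": 0, "wz": 0}, {"dx": 0, "dy": 0, "dz": 0, "wx": 0, "wy": 0, "wz": 0}]}}

```text
time_s: 8.13
tcp_pos: [0.6058, 0.0095, 0.1462]
eef_rot: [12.4, 87.3, 7.6]
contact_force: [-0.7, 0.5, -0.3]
gripper_width: 0.0005
```

```bash
python3 - <<'E'
from h import *
show([.605,.010,.146])
n='scene';p,d=r.capture(n);cv2.imwrite(f'pics/{n}4.png',cv2.resize(p[160:260,230:370,::-1],None,fx=5,fy=5))
E
```

```text
t 8.1333 tcp [0.6058 0.0095 0.1462] F [-0.7  0.5 -0.3] w 0.0005
[[ 0.046  0.083  0.996]
 [ 0.006  0.997 -0.083]
 [-0.999  0.01   0.045]]
shift tool (units of 20mm) [ 0.01  0.02 -0.04]
```

View pics/scene4.png

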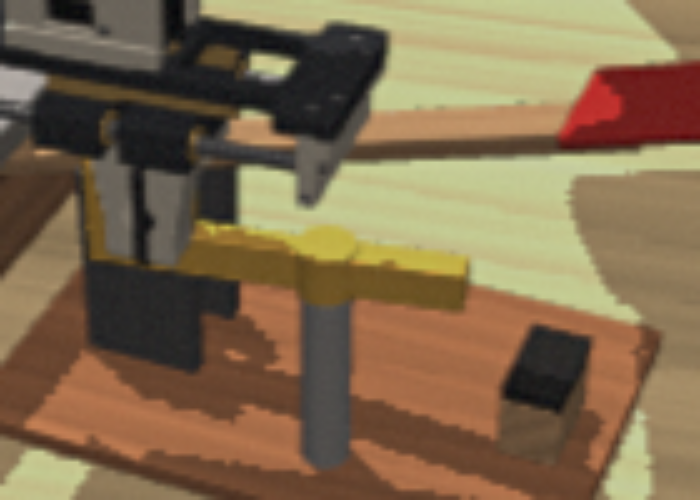

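```bash
python3 - <<'E'
from h import *
s=r.get_state();print(s['joints'].round(1))
f=lambda x,y:(230+x/5,160+y/5)
a=ray_z('scene',f(330,243),.136);
for q in[(440,265),(455,257)]:
    b=ray_z('scene',f(*q),.135);v=a-b;print(a,b,np.linalg.norm(v),'tail dir',np.arctan2(v[1],v[0]),'stop',-0.12-np.arctan2(v[1],v[0]))
for e in r.spot_point('scene','stop_paddle'):print(e['score'],ray_z('scene',e['centre'],.1395))
E
```

```text
[  19.7   16.8  -17.8    0.7  -52.8 -114.9]
[0.58092806 0.08571183 0.136     ] [0.58354284 0.13567386 0.135     ] 0.05004039748585691 tail dir -1.6230840840205283 stop 1.5030840840205282
[0.58092806 0.08571183 0.136     ] [0.57635017 0.14095676 0.135     ] 0.05544329969795895 tail dir -1.4881200155852783 stop 1.3681200155852782
0.93 [ 0.5772956  -0.00136963  0.1395    ]
```

The stop measures about 1.37 to 1.5 rad, so it is at its end (the arm also resisted further pushing). I'll back away, straighten the tilt and rise.

{"op": "arm_command", "data": {"plan": [{"dx": 0, "dy": 0, "dz": 0.5, "wx": 0, "wy": 0.3, "wz": 0}, {"dx": 0, "dy": 0, "dz": 0.6, "wx": 0, "wy": 0.3, "wz": 0}, {"dx": 0, "dy": 0, "dz": 0.6, "wx": 0, "wy": 0, "wz": 0}, {"dx": -0.4, "dy": 0, "dz": 0, "wx": 0, "wy": 0, "wz": 0}, {"dx": -0.8, "dy": 0, "dz": 0, "wx": 0, "wy": 0, "wz": 0}, {"dx": -1, "dy": 0, "dz": 0, "wx": 0, "wy": 0, "wz": 0}, {"dx": -1, "dy": 0, "dz": 0, "wx": 0, "wy": 0, "wz": 0}, {"dx": -1, "dy": 0, "dz": 0, "wx": 0, "wy": 0, "wz": 0}, {"dx": -1, "dy": 0, "dz": 0, "wx": 0, "wy": 0, "wz": 0}, {"dx": -1, "dy": 0, "dz": 0, "wx": 0, "wy": 0, "wz": 0}, {"dx": 0, "dy": 0, "dz": 0, "wx": 0, "wy": 0, "wz": 0}]}}

```text
time_s: 9.15
tcp_pos: [0.6278, 0.005, 0.2722]
eef_rot: [172.5, 88.0, 167.7]
contact_force: [0.1, -0.2, 0.6]
gripper_width: 0.0006
```

```bash
python3 - <<'E'
from h import *
show([.541,.217,.265],[-.12,-.993])
n='scene';p,d=r.capture(n);cv2.imwrite(f'pics/{n}5.png',p[:,:,::-1])
E
```

```text
t 9.15 tcp [0.6278 0.005  0.2722] F [ 0.1 -0.2  0.6] w 0.0006
[[-0.034  0.083  0.996]
 [ 0.007  0.997 -0.083]
 [-0.999  0.004 -0.034]]
shift tool (units of 20mm) [ 0.58 10.2  -5.19]
wx rot units -38.807935684966424 alt 0.46197248490598697
```

View pics/scene5.png

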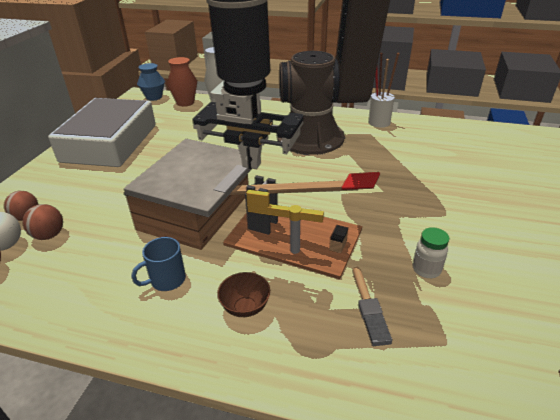

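The stop's arm, at about (310,214), now lies beside and parallel to the lever. Next I'll move above the pad.

{"op": "arm_command", "data": {"plan": [{"dx": 0, "dy": 0.5, "dz": 0, "wx": 0.2, "wy": -0.4, "wz": 0}, {"dx": 0, "dy": 0.8, "dz": -0.3, "wx": 0.2, "wy": 0, "wz": 0}, {"dx": 0, "dy": 0.9, "dz": -0.5, "wx": 0, "wy": 0, "wz": 0}, {"dx": 0, "dy": 0.9, "dz": -0.5, "wx": 0, "wy": 0, "wz": 0}, {"dx": 0, "dy": 0.9, "dz": -0.5, "wx": 0, "wy": 0, "wz": 0}, {"dx": 0, "dy": 0.9, "dz": -0.5, "wx": 0, "wy": 0, "wz": 0}, {"dx": 0, "dy": 0.9, "dz": -0.5, "wx": 0, "wy": 0, "wz": 0}, {"dx": 0, "dy": 0.9, "dz": -0.5, "wx": 0, "wy": 0, "wz": 0}, {"dx": 0, "dy": 0.9, "dz": -0.5, "wx": 0, "wy": 0, "wz": 0}, {"dx": 0, "dy": 0.9, "dz": -0.5, "wx": 0, "wy": 0, "wz": 0}, {"dx": 0, "dy": 0.8, "dz": -0.5, "wx": 0, "wy": 0, "wz": 0}, {"dx": 0, "dy": 0.6, "dz": -0.4, "wx": 0, "wy": 0, "wz": 0}, {"dx": 0, "dy": 0.2, "dz": 0, "wx": 0, "wy": 0, "wz": 0}, {"dx": 0, "dy": 0, "dz": 0, "wx": 0, "wy": 0, "wz": 0}]}}

```text
time_s: 10.37
tcp_pos: [0.5247, 0.2224, 0.2604]
eef_rot: [-166.7, 88.2, -173.6]
contact_force: [-0.6, 0.4, 0.2]
gripper_width: 0.0006
```

```bash
python3 - <<'E'
from h import *
show([.541,.217,.225],[-.12,-.993])
for n in('scene','top'):
    p,d=r.capture(n);cv2.imwrite(f'pics/{n}6.png',p[:,:,::-1])
for n in('scene','top'):
  for e in r.spot_point(n,'press_pad')[:2]:print(n,e['score'],e['centre'],ray_z(n,e['centre'],.212))
print(proj('scene',r.get_state()['tcp_pos']-[0,0,.011]))
E
```

```text
t 10.3667 tcp [0.5247 0.2224 0.2604] F [-0.6  0.4  0.2] w 0.0006
[[-0.032  0.12   0.992]
 [-0.004  0.993 -0.12 ]
 [-0.999 -0.007 -0.031]]
shift tool (units of 20mm) [ 1.74 -0.16  0.9 ]
wx rot units 39.26776210804519 alt -0.0021460618272239884
scene 0.64 [361.2, 180.7] [0.55171297 0.21816537 0.212     ]
scene 0.4 [259.4, 188.2] [0.62879975 0.01918875 0.212     ]
[365.89919943 158.99177089]
```

View pics/scene6.png

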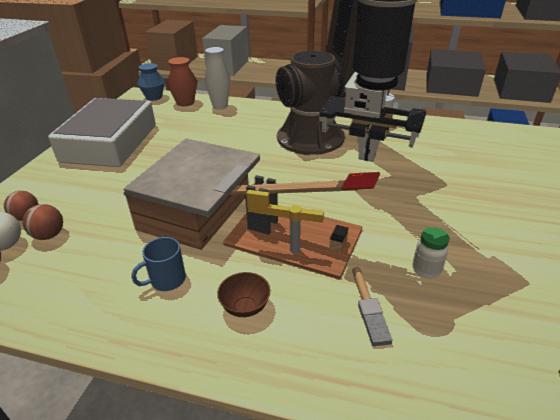

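{"op": "arm_command", "data": {"plan": [{"dx": 0, "dy": -0.1, "dz": 0.5, "wx": 0, "wy": -0.4, "wz": 0}, {"dx": 0, "dy": -0.1, "dz": 0.5, "wx": 0, "wy": 0, "wz": 0}, {"dx": 0.2, "dy": 0, "dz": 0.1, "wx": 0, "wy": 0, "wz": 0}, {"dx": 0.3, "dy": 0, "dz": 0, "wx": 0, "wy": 0, "wz": 0}, {"dx": 0.3, "dy": 0, "dz": 0, "wx": 0, "wy": 0, "wz": 0}, {"dx": 0.3, "dy": 0, "dz": 0, "wx": 0, "wy": 0, "wz": 0}, {"dx": 0.2, "dy": 0, "dz": 0, "wx": 0, "wy": 0, "wz": 0}, {"dx": 0, "dy": 0, "dz": 0, "wx": 0, "wy": 0, "wz": 0}]}}

```text
time_s: 11.23
tcp_pos: [0.549, 0.21, 0.2307]
eef_rot: [-101.4, 89.5, -108.8]
contact_force: [-0.2, 0.5, 0.3]
gripper_width: 0.0003
```

```bash
python3 - <<'E'
from h import *
show([.544,.217,.075],[-.12,-.993])
n='scene';p,d=r.capture(n);cv2.imwrite(f'pics/{n}7.png',cv2.resize(p[110:260,230:440,::-1],None,fx=3.5,fy=3.5))
E
```

```text
t 11.2333 tcp [0.549  0.21   0.2307] F [-0.2  0.5  0.3] w 0.0003
[[-0.003  0.128  0.992]
 [-0.008  0.992 -0.128]
 [-1.    -0.008 -0.002]]
shift tool (units of 20mm) [ 7.78  0.38 -0.28]
wx rot units 39.169107165539195 alt -0.10080100433321748
```

View pics/scene7.png

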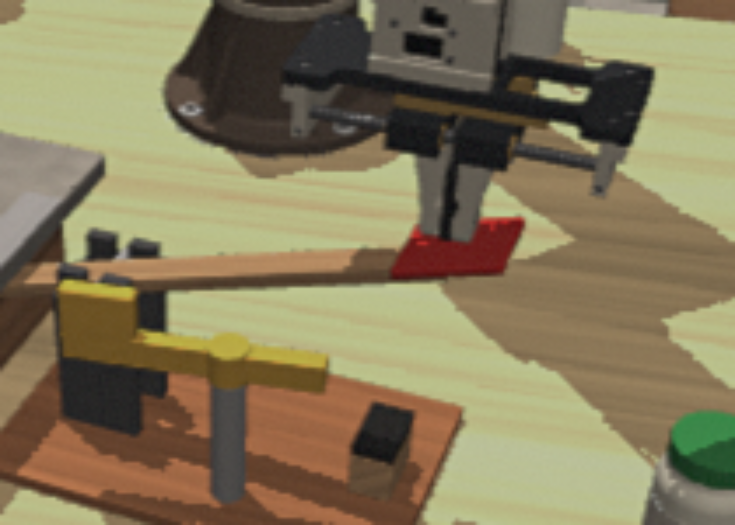

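The fingers are just above the middle of the red pad, at (448,237) in the crop. I'll press slowly.

{"op": "arm_command", "data": {"plan": [{"dx": 0.15, "dy": 0.2, "dz": -0.1, "wx": 0, "wy": 0, "wz": 0}, {"dx": 0.2, "dy": 0.1, "dz": 0, "wx": 0, "wy": 0, "wz": 0}, {"dx": 0.3, "dy": 0.1, "dz": 0, "wx": 0, "wy": 0, "wz": 0}, {"dx": 0.3, "dy": 0.1, "dz": 0, "wx": 0, "wy": 0, "wz": 0}, {"dx": 0.3, "dy": 0.05, "dz": 0, "wx": 0, "wy": 0, "wz": 0}, {"dx": 0.3, "dy": 0.05, "dz": 0, "wx": 0, "wy": 0, "wz": 0}, {"dx": 0.3, "dy": 0.05, "dz": 0, "wx": 0, "wy": 0, "wz": 0}, {"dx": 0.3, "dy": 0.05, "dz": 0, "wx": 0, "wy": 0, "wz": 0}]}}

```text
time_s: 11.95
tcp_pos: [0.5501, 0.2267, 0.1883]
eef_rot: [-47.7, 89.7, -54.9]
contact_force: [-0.4, -0.1, 4.9]
gripper_width: 0.0007
```

```bash
python3 - <<'E'
from h import *
show([.544,.222,.075],[-.12,-.993])
n='scene';p,d=r.capture(n);cv2.imwrite(f'pics/{n}8.png',cv2.resize(p[110:260,130:440,::-1],None,fx=2.5,fy=2.5))
E
```

```text
t 11.95 tcp [0.5501 0.2267 0.1883] F [-0.4 -0.1  4.9] w 0.0007
[[ 0.003  0.126  0.992]
 [-0.005  0.992 -0.126]
 [-1.    -0.004  0.004]]
shift tool (units of 20mm) [ 5.66 -0.25 -0.3 ]
wx rot units 39.19990145225389 alt -0.0700067176185204
```

View pics/scene8.png

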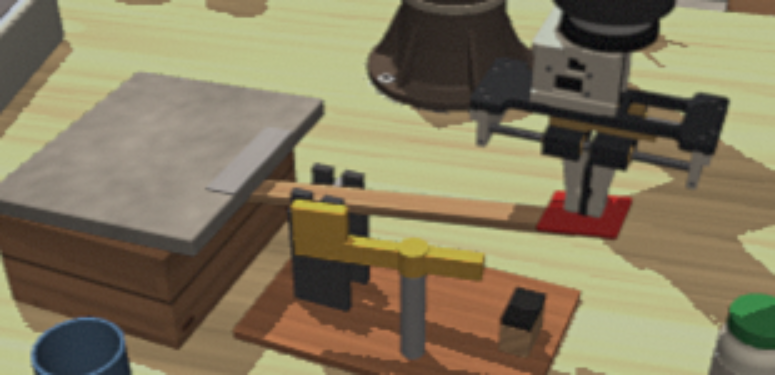

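The lid is rising, with about 5 N on the pad and the fingers central on it. I'll continue down.

{"op": "arm_command", "data": {"plan": [{"dx": 0.3, "dy": 0, "dz": -0.05, "wx": 0, "wy": 0, "wz": 0}, {"dx": 0.3, "dy": 0, "dz": -0.05, "wx": 0, "wy": 0, "wz": 0}, {"dx": 0.3, "dy": 0, "dz": -0.05, "wx": 0, "wy": 0, "wz": 0}, {"dx": 0.3, "dy": 0, "dz": 0, "wx": 0, "wy": 0, "wz": 0}, {"dx": 0.3, "dy": 0, "dz": 0, "wx": 0, "wy": 0, "wz": 0}, {"dx": 0.3, "dy": 0, "dz": 0, "wx": 0, "wy": 0, "wz": 0}, {"dx": 0.3, "dy": 0, "dz": 0, "wx": 0, "wy": 0, "wz": 0}, {"dx": 0.3, "dy": 0, "dz": 0, "wx": 0, "wy": 0, "wz": 0}, {"dx": 0.3, "dy": 0, "dz": 0, "wx": 0, "wy": 0, "wz": 0}, {"dx": 0.3, "dy": 0, "dz": 0, "wx": 0, "wy": 0, "wz": 0}, {"dx": 0.3, "dy": 0, "dz": 0, "wx": 0, "wy": 0, "wz": 0}, {"dx": 0.3, "dy": 0, "dz": 0, "wx": 0, "wy": 0, "wz": 0}, {"dx": 0.3, "dy": 0, "dz": 0, "wx": 0, "wy": 0, "wz": 0}, {"dx": 0.3, "dy": 0, "dz": 0, "wx": 0, "wy": 0, "wz": 0}]}}

```text
time_s: 13.17
tcp_pos: [0.5523, 0.2302, 0.1036]
eef_rot: [5.4, 89.2, -1.6]
contact_force: [-1.7, -3.1, 7.1]
gripper_width: 0.0008
```

```bash
python3 - <<'E'
from h import *
show([.544,.222,.075],[-.12,-.993])
n='scene';p,d=r.capture(n);cv2.imwrite(f'pics/{n}9.png',cv2.resize(p[110:260,130:440,::-1],None,fx=2.5,fy=2.5))
E
```

```text
t 13.1667 tcp [0.5523 0.2302 0.1036] F [-1.7 -3.1  7.1] w 0.0008
[[ 0.014  0.122  0.992]
 [-0.     0.993 -0.122]
 [-1.     0.001  0.014]]
shift tool (units of 20mm) [ 1.42 -0.46 -0.38]
wx rot units 39.24392825940601 alt -0.02597991046640047
```

View pics/scene9.png

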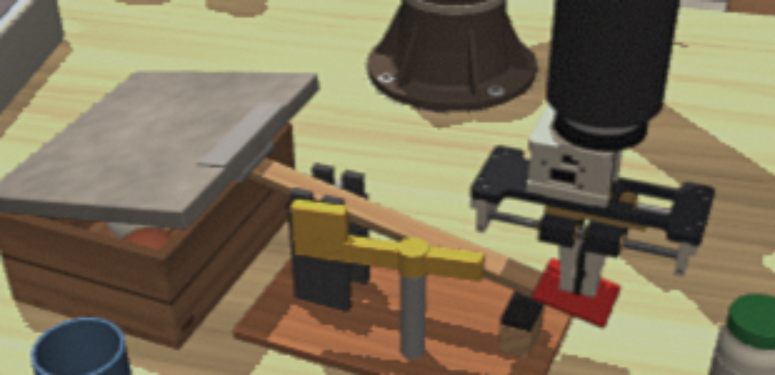

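{"op": "arm_command", "data": {"plan": [{"dx": 0.3, "dy": -0.05, "dz": -0.05, "wx": 0, "wy": -0.1, "wz": 0}, {"dx": 0.3, "dy": -0.05, "dz": -0.05, "wx": 0, "wy": 0, "wz": 0}, {"dx": 0.3, "dy": -0.05, "dz": 0, "wx": 0, "wy": 0, "wz": 0}, {"dx": 0.25, "dy": -0.05, "dz": 0, "wx": 0, "wy": 0, "wz": 0}, {"dx": 0.2, "dy": 0, "dz": 0, "wx": 0, "wy": 0, "wz": 0}]}}

```text
time_s: 13.63
tcp_pos: [0.5515, 0.226, 0.0786]
eef_rot: [0.2, 88.6, -6.7]
contact_force: [-24.7, -0.6, 62.9]
gripper_width: 0.0006
```

```bash
python3 - <<'E'
from h import *
show([.544,.222,.075],[-.12,-.993])
n='scene';p,d=r.capture(n);cv2.imwrite(f'pics/{n}10.png',cv2.resize(p[110:260,130:440,::-1],None,fx=2.5,fy=2.5))
E
```

```text
t 13.6333 tcp [0.5515 0.226  0.0786] F [-24.7  -0.6  62.9] w 0.0006
[[ 0.025  0.12   0.992]
 [-0.003  0.993 -0.12 ]
 [-1.     0.     0.025]]
shift tool (units of 20mm) [ 0.17 -0.24 -0.35]
wx rot units 39.264360457541564 alt -0.005547712330850052
```

View pics/scene10.png

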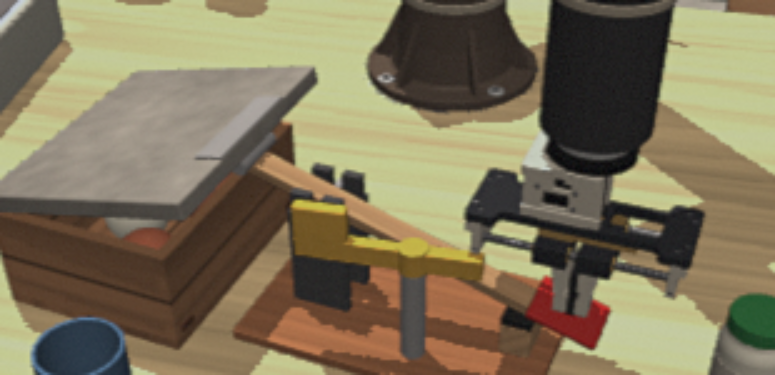

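The lever is on its rest with 63 N, which is more than I want. A zero-move row should relax it.

{"op": "arm_command", "data": {"plan": [{"dx": 0, "dy": 0, "dz": 0, "wx": 0, "wy": 0, "wz": 0}]}}

```text
time_s: 13.77
tcp_pos: [0.5512, 0.2262, 0.0803]
eef_rot: [1.1, 88.5, -5.8]
contact_force: [-0.9, 0.1, 1.1]
gripper_width: 0.0007
```

{"op": "arm_command", "data": {"plan": [{"dx": 0.05, "dy": 0, "dz": 0, "wx": 0, "wy": 0, "wz": 0}, {"dx": 0.03, "dy": 0, "dz": 0, "wx": 0, "wy": 0, "wz": 0}]}}

```text
time_s: 13.93
tcp_pos: [0.5514, 0.2265, 0.0798]
eef_rot: [3.2, 88.5, -3.6]
contact_force: [-2.1, -2.0, 5.7]
gripper_width: 0.0004
```

{"op": "arm_command", "data": {"plan": [{"dx": 0.08, "dy": 0, "dz": 0, "wx": 0, "wy": 0, "wz": 0}, {"dx": 0.08, "dy": 0, "dz": 0, "wx": 0, "wy": 0, "wz": 0}]}}

```text
time_s: 14.1
tcp_pos: [0.5517, 0.2263, 0.0792]
eef_rot: [1.5, 88.4, -5.3]
contact_force: [-12.4, -0.2, 26.8]
gripper_width: 0.0002
```

```bash
python3 - <<'E'
from h import *
for i in range(4):
  n='scene';p,d=r.capture(n);show()
cv2.imwrite(f'pics/{n}11.png',p[:,:,::-1])
E
```

```text
t 14.15 tcp [0.5517 0.2263 0.0793] F [-9.9 -0.3 22.9] w 0.0005
[[ 0.028  0.119  0.993]
 [-0.003  0.993 -0.119]
 [-1.     0.001  0.028]]
t 14.2 tcp [0.5517 0.2263 0.0793] F [-8.6 -1.2 22.3] w 0.0002
[[ 0.028  0.119  0.993]
 [-0.002  0.993 -0.119]
 [-1.     0.001  0.028]]
t 14.25 tcp [0.5517 0.2263 0.0793] F [-9.6 -1.2 21.8] w 0.0007
[[ 0.028  0.119  0.993]
 [-0.002  0.993 -0.119]
 [-1.     0.001  0.028]]
t 14.3 tcp [0.5516 0.2263 0.0793] F [-9.1 -0.6 21.7] w 0.0006
[[ 0.028  0.119  0.993]
 [-0.002  0.993 -0.119]
 [-1.     0.001  0.028]]
```

View pics/scene11.png

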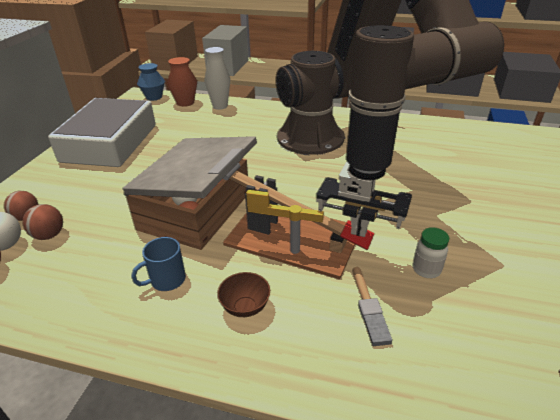

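The hold is steady at 22 N with some sideways load. The gripper body may be passing close to the stop arm, so I'll shift slightly away from it and settle at a gentler press.

{"op": "arm_command", "data": {"plan": [{"dx": 0.02, "dy": 0, "dz": -0.15, "wx": 0, "wy": -0.1, "wz": 0}, {"dx": 0.03, "dy": 0, "dz": -0.15, "wx": 0, "wy": -0.1, "wz": 0}, {"dx": 0.05, "dy": 0, "dz": -0.1, "wx": 0, "wy": 0, "wz": 0}, {"dx": 0.06, "dy": 0, "dz": 0, "wx": 0, "wy": 0, "wz": 0}]}}

```text
time_s: 14.63
tcp_pos: [0.5473, 0.2289, 0.0787]
eef_rot: [5.4, 87.0, -1.4]
contact_force: [-4.4, -3.4, 18.6]
gripper_width: 0.0004
```

```bash
python3 - <<'E'
from h import *
for i in range(3):
  n='scene';p,d=r.capture(n);show()
cv2.imwrite(f'pics/{n}12.png',cv2.resize(p[130:270,120:420,::-1],None,fx=2.6,fy=2.6))
E
```

```text
t 14.6833 tcp [0.5473 0.2289 0.0788] F [-2.8 -0.7 15.4] w 0.0004
[[ 0.051  0.117  0.992]
 [-0.001  0.993 -0.117]
 [-0.999  0.005  0.051]]
t 14.7333 tcp [0.5473 0.2289 0.0789] F [-3.5 -1.3 14.2] w 0.0006
[[ 0.051  0.117  0.992]
 [-0.001  0.993 -0.117]
 [-0.999  0.005  0.051]]
t 14.7833 tcp [0.5473 0.2289 0.0789] F [-2.6 -1.1 14. ] w 0.0007
[[ 0.051  0.117  0.992]
 [-0.001  0.993 -0.117]
 [-0.999  0.005  0.051]]
```

View pics/scene12.png

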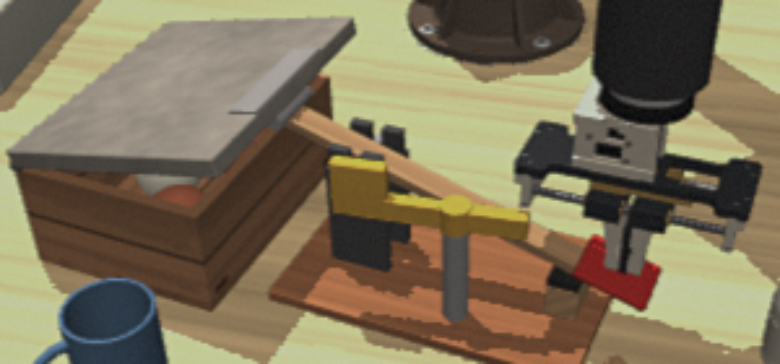

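```bash
python3 - <<'E'
from h import *
p,d=r.capture('scene')
for n in['lid_front','stop_paddle','stop_pivot','press_pad']:
  for e in r.spot_point('scene',n)[:1]:
    u,v=map(int,e['centre']);print(n,round(e['score'],2),e['centre'],back('scene',e['centre'],d[v,u]).round(3))
# lid plane tilt from slab surface
m=r.cut_out('scene','lid_front')[0]['mask'];ys,xs=np.where(cv2.erode(m.astype(np.uint8),np.ones((9,9)))>0)
P=np.array([back('scene',(x,y),d[y,x]) for x,y in zip(xs[::7],ys[::7]) if d[y,x]>0])
P=P[P[:,2]>.13]
c,_,V=np.linalg.svd(P-P.mean(0));n=V[2]*np.sign(V[2][2]);print('lid tilt',np.arccos(n[2]),len(P))
show()
r.close_job()
E
```

```text
lid_front 0.65 [229.4, 164.7] [ 0.51  -0.093  0.181]
stop_paddle 0.76 [258.8, 201.1] [0.591 0.003 0.149]
press_pad 0.59 [360.3, 233.2] [0.555 0.23  0.073]
lid tilt 0.2223018266614313 496
t 15.0833 tcp [0.5473 0.2289 0.0789] F [-3.3 -1.9 14.4] w 0.0004
[[ 0.051  0.117  0.992]
 [-0.001  0.993 -0.117]
 [-0.999  0.005  0.051]]
the job is handed in; nothing more can be done
```

I handed the job in with the lever pressed down on its rubber rest, the lid up and the arm still holding the pad; no verdict was given. I pushed the yellow paddle with the closed fingertips until the safety stop reached its far end, then pressed the red pad down.

**Last checks, at about 15 s of the 48 s allowed:**

| What | Measured | Limit |
|---|---|---|
| Lid opening (depth image) | 0.222 rad | above 0.17, below 0.3 |
| Pad height | about 0.07 m | below 0.09 |
| Press on the pad | steady 14 N up on the tool | above 1 N |
| Stop swing | about 1.37 to 1.5 rad (far end is 1.4) | above 1.15 |

- **Stop:** I measured the angle before pressing. Afterwards I only looked at the picture, where it was still at its far end, and the paddle was where it should be.
- **Bystanders and pin:** in the pictures the mug, jar, bowl and brush had not moved and the lever's pin looked to be in its slots. I did not measure either one.

**What did not go cleanly:**
- **Hard touch-down:** the force rose briefly to about 63 N when the lever met its rest, so that part of the press was not gentle. It stayed under the 120 N wrist limit and I eased it off at once.
- **Possible brush with the stop arm:** at a 22 N hold there was about 9 N of sideways force. The gripper body may have been close to the stop arm, so I shifted a few millimetres away. The sideways force fell to about 3 N.
- **Tilt:** the tool ended about 3 degrees off vertical because I made a small correction with the wrong sign. The hold stayed steady.

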